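Fetch the finger-plane tray from the drawer

TASK

I am about to work on the arching and need my finger planes: pull the drawer of the low bench cabinet out to its stop, then take the tote tray inside by the hand rail of its centre board and lift it out, level all the way, so that nothing slides or falls out of it. Finish still holding the loaded tray in your gripper, level and motionless, with its whole underside at least 3 cm higher than the top of the cabinet, ready for me to take; leave the drawer open and leave the other things on the bench and on the cabinet alone.

Things in the scene. Friction and masses are not known exactly. Their poses are not given: they have to be found in the camera images.
- cabinet: low dark wooden bench cabinet with one drawer and brass corner straps, fixed to the bench; 185 mm deep (x), 312 mm wide (y), 113 mm high; its top board overhangs 5 mm at the sides and 4 mm at the front. Origin: centre of its underside; its front face lies at x = -92.5 mm and looks to -x. It stands at a different place and yaw each time.
- drawer (a joint): how far the drawer is pulled out along the cabinet's -x, m: 0 shut, 0.146 at its stop. It starts shut and stays where it is left; it takes about 2 N to pull slowly. At the stop the whole tray is clear in front of the cabinet. The drawer has a front 84 mm high (its top edge is 97.5 mm above the bench) and side and inner back walls that end 65.5 mm above the bench.
- drawer_pull (a point): middle of the brass pull on the drawer front, a round bar 10 mm thick and 100 mm long along the cabinet's y, 80 mm above the bench; its centre stands 42 mm in front of the drawer front (37 mm free behind the bar). The point moves with the drawer and has the cabinet's axes.
- tray: loose light wooden tote tray lying in the drawer with about 3 mm of play all round, about 0.3 kg; 112 mm in x, 262 mm in y, rim 30 mm high, floor 5 mm thick, six pockets (44 x 80 mm, two rows in x, three in y). Origin: centre of its underside, 21.5 mm above the bench while in the drawer; z up. Its axes run along the cabinet's within half a degree. A 12 mm thick board along y at x = 0 divides the two rows and rises in the middle to the hand rail.
- tray_handle (a point): middle of the tray's hand rail, 63 mm above the tray's underside: a rail 14 mm thick (x), 24 mm high (51 to 75 mm above the underside) and 136 mm long (y), with an open slot 96 mm long and 16 mm high under it. Axes of the tray. Anything in the pockets is lower than 40 mm above the tray's underside. The centre of mass of tray and contents lies within about 42 mm of this point along y and about 17 mm along x, towards the heavier things.
- finger_plane_1: middle-sized brass finger plane, 23 x 48 x 25 mm, 90 g, loose in one of the tray's pockets. Origin: centre of its underside.
- finger_plane_2: largest brass finger plane, 29 x 60 x 31 mm, about 180 g, in another pocket. Origin: centre of its underside.
- finger_plane_3: smallest brass finger plane, 18 x 38 x 20 mm, 46 g, in another pocket. Origin: centre of its underside.
- bridge_blank_1: wooden violin bridge blank, 33 x 41 x 8 mm, light, lying flat in another pocket. Origin: centre of its underside.
- bridge_blank_2: wooden violin bridge blank, 33 x 41 x 9 mm, light, lying flat in another pocket. Origin: centre of its underside.
- peg_1: black violin tuning peg, 22 x 62 x 12 mm, light, lying in another pocket. Origin: centre of its underside.
- rosin_cake: round rosin cake in a holder, 45 mm wide and 16 mm high, loose on the rear half of the cabinet's top; to be left alone. Origin: centre of its underside.
- sanding_block: cork sanding block, 46 x 90 x 27 mm, loose on the bench to the left of the drawer's path; to be left alone. Origin: centre of its underside.
- varnish_jar: squat varnish jar, 64 mm wide and 76 mm high, standing on the bench to the right of the cabinet and its drawer; to be left alone. Origin: centre of its underside.

How it is judged:
On the way, in this order (a step that is already met when the one before it is completed fails the run):
1. the drawer is pulled out to its stop (within 5 mm) with the tray still lying in it (value of joint drawer above 0.141 m and height (world z) of tray below 0.03 m), for 0.2 s.
2. the tray is lifted clear: its underside at least 22 mm over the cabinet's top, level within 5 degrees, touching neither drawer nor cabinet (height (world z) of tray above 0.135 m and angle between tray's own z axis and vertical below 0.087 rad and contact force between tray and cabinet below 0.05 N), for 0.3 s.
At the end, for the whole second after the job is handed in: Fingers hold the tray by its rail (grasp point within 30 mm of it in x, over 35 mm above the underside) at rest (under 0.02 m/s, 0.1 rad/s), origin over 135 mm up, tilt under 0.087 rad, not touching drawer or cabinet; all six things in it; drawer over 126 mm open (all of step 2 and contact force between the fingers and tray above 2 N and z of the grasp point in the frame of tray above 0.035 m and x of the grasp point in the frame of tray between -0.03 and 0.03 m and linear speed of tray below 0.02 m/s and angular speed of tray below 0.1 rad/s and value of joint drawer above 0.126 m and x of finger_plane_1 in the frame of tray between -0.053 and 0.053 m and y of finger_plane_1 in the frame of tray between -0.128 and 0.128 m and z of finger_plane_1 in the frame of tray between -0.002 and 0.022 m and x of finger_plane_2 in the frame of tray between -0.053 and 0.053 m and y of finger_plane_2 in the frame of tray between -0.128 and 0.128 m and z of finger_plane_2 in the frame of tray between -0.002 and 0.022 m and x of finger_plane_3 in the frame of tray between -0.053 and 0.053 m and y of finger_plane_3 in the frame of tray between -0.128 and 0.128 m and z of finger_plane_3 in the frame of tray between -0.002 and 0.022 m and x of bridge_blank_1 in the frame of tray between -0.053 and 0.053 m and y of bridge_blank_1 in the frame of tray between -0.128 and 0.128 m and z of bridge_blank_1 in the frame of tray between -0.002 and 0.022 m and x of bridge_blank_2 in the frame of tray between -0.053 and 0.053 m and y of bridge_blank_2 in the frame of tray between -0.128 and 0.128 m and z of bridge_blank_2 in the frame of tray between -0.002 and 0.022 m and x of peg_1 in the frame of tray between -0.053 and 0.053 m and y of peg_1 in the frame of tray between -0.128 and 0.128 m and z of peg_1 in the frame of tray between -0.002 and 0.022 m); the arm keeps its last pose, push and grip.
It fails at once if the tray is tipped by more than 0.2 rad (11 degrees) (angle between tray's own z axis and vertical above 0.2 rad).
It fails at once if the rosin cake, sanding block or varnish jar is shifted by more than 15 mm (distance of any of rosin_cake, sanding_block, varnish_jar from where it was at the start of the episode above 0.015 m).
It fails at once if one of the things leaves the tray (not (x of finger_plane_1 in the frame of tray between -0.053 and 0.053 m and y of finger_plane_1 in the frame of tray between -0.128 and 0.128 m and z of finger_plane_1 in the frame of tray between -0.002 and 0.022 m) or not (x of finger_plane_2 in the frame of tray between -0.053 and 0.053 m and y of finger_plane_2 in the frame of tray between -0.128 and 0.128 m and z of finger_plane_2 in the frame of tray between -0.002 and 0.022 m) or not (x of finger_plane_3 in the frame of tray between -0.053 and 0.053 m and y of finger_plane_3 in the frame of tray between -0.128 and 0.128 m and z of finger_plane_3 in the frame of tray between -0.002 and 0.022 m) or not (x of bridge_blank_1 in the frame of tray between -0.053 and 0.053 m and y of bridge_blank_1 in the frame of tray between -0.128 and 0.128 m and z of bridge_blank_1 in the frame of tray between -0.002 and 0.022 m) or not (x of bridge_blank_2 in the frame of tray between -0.053 and 0.053 m and y of bridge_blank_2 in the frame of tray between -0.128 and 0.128 m and z of bridge_blank_2 in the frame of tray between -0.002 and 0.022 m) or not (x of peg_1 in the frame of tray between -0.053 and 0.053 m and y of peg_1 in the frame of tray between -0.128 and 0.128 m and z of peg_1 in the frame of tray between -0.002 and 0.022 m)).
It also fails if it takes over 50 s, if anything falls off the work surface, if the arm or the gripper's body presses on something with over 40 N, if the wrist force passes 120 N, or if a joint passes its speed limit or range.

ROBOT

A 7-joint arm with a two-finger parallel gripper is mounted at the origin on a cart in front of the work surface, level with it; the furniture and walls round the work are solid. World frame = base frame: x ahead of the robot, y to its left, z up, the work surface at z = 0. Lengths are in m, angles in rad, forces in N, time in s.
With the tool pointing down it reaches from about 0.4 to 0.85 m from the base axis. Payload 4.5 kg.
Tool frame: the origin (TCP) lies midway between the tips of the shut fingers; the grasp point (between the pads) lies 19 mm behind it; z points along the fingers, y is the direction in which the jaws open and shut (so a half turn about z gives the same grasp; the last joint's range is limited). The gripper opens to 88 mm and grips with 3 to 60 N. Pads are 18 mm wide; open, the fingers measure 123 mm over their backs; the gripper's body (75 mm by 187 mm) begins 45 mm behind the grasp point.
Start: joints at [1.262, 0.689, -0.195, 1.565, 0.157, 0.902, -0.215], TCP at [0.21, -0.589, 0.239] pointing down, gripper open.
Joint ranges: [-3.01, 3.01], [-0.46, 2.08], [-1.47, 1.51], [0.13, 2.56], [-1, 4.14], [0.04, 2.09], [-2.66, 2.66]. Speed limits (rad/s): [2.57, 2.57, 3.14, 3.14, 3.14, 3.14, 3.14].

INTERFACE

Orientations are given as a unit quaternion [x, y, z, w].
In Python, from plant import r, viewer gives the robot as it stands.
- The arm moves only by the tool play_rows, never from a script. Its argument "commands" is a list of rows, each an object with "delta_rot": the turn, a rotation vector about the tool's x, y, z normalised to -1 to 1, where 1 is pi rad, a list of three; "travel": the shift along the tool's x, y, z normalised to -1 to 1, where 1 is 15 cm, a list of three; "gripper": the opening, from -1 (shut) to 1 (fully open). In form: [{"delta_rot": [wx, wy, wz], "travel": [x, y, z], "gripper": gripper}, ...]. A call has 1 to 12 rows; each row is the pose to reach, as a shift and turn from the pose commanded when the call began, along the tool's axes at that moment, turning the shorter way round; what a row does not reach only later rows make up. A row lasts 1/8 s, in which the tool goes at most 62.5 mm and 10.7 degrees, less where a joint would pass 70% of its speed; a pose out of reach is approached as far as the arm can. A call with a number of a shift or a turn outside -1 to 1 is refused whole. A call with a gripper value outside its range is refused whole. The fingers move at their own pace and stop on an object; "force" is the grip in N (left out, the last holds). Time passes only in rows, so rows that repeat a pose let the fingers close. It gives the time, the measured TCP pose, the force and the opening at its end, in the units of the state.
- r.get_state(): the state, without advancing time (a new reading comes with each control period).
- viewer.snapshot(name): name is "side" or "top"; returns a dict with "color" (384x512x3 uint8, red, green, blue), "z_map" (384x512 float32, m along the optical axis (not along the pixel's ray), 0 where there is no reading), "fx", "fy", "cx", "cy" (pixels), "origin" and "attitude" of the camera in the world. Camera axes: x right, y up, looking along -z (the intrinsics and any distortion apply to the point x, -y, -z); pixel columns grow to the right and rows downward; lengths in m; the calibration is good to about 2 mm. A picture is of the moment at which its call begins.
- r.finish_job(): hands the job in, once; it reports no verdict.
Trained networks look in the newest picture that a camera, given by its name, has taken for a name from the list of things; names that differ only in an ending like _2 or _b are one class to them, and where a whole thing is asked for, a point or a joint stands for the part that bears it (a point fixed in the world has none). Each returns a list of dicts, best first, with "conf" (0 to 1); they miss things now and then, are a little off and sometimes report something else, mostly with a low value. They report only what shows in the picture. A call takes as long as a camera call.
- viewer.outline_of(camera, label): "pixels" (384x512 bool, what is visible of it) and "at" ([column, row] in pixels, amid what is visible of it).
- viewer.pinpoint(camera, label): "at" ([column, row] in pixels: a listed point, or the origin of a listed thing).
The state is a dict: "clock": time; "q": joint angles; "qd": joint speeds; "joint_torque": joint torques, N m; "tool_pos": TCP position; "eef_rot": TCP orientation; "contact_force": force on the tool from outside, world axes, zero at the start; "moment": the same for the moment, N m; "opening": opening from 0.0 (shut) to 1.0 (fully open).
Only numpy, scipy, OpenCV 4.12 (cv2) and the standard library are available. Lean on these libraries where they do the work, as an engineer would, in place of code of your own. Each camera call takes 0.05 s, during which the arm holds its last target. There are 200 camera calls.

## Working session

There is one attempt and no reset: what is moved stays moved. The work goes in short steps, Python scripts to look and compute and a tool call to move; the robot and the scene stay as the last step left them, time stands still between calls to the robot, and variables do not carry over. Pictures are saved under pics/ and viewed, about 8 in all and at most 12, crops included, and the job is handed in when it is done.

Besides the shell and the picture viewer there is one more tool, called after "Request:" by a JSON object that holds its "name" and its "arguments". play_rows: Moves the arm, as the interface text tells. Its arguments: {"type":"object","properties":{"commands":{"type":"array","items":{"type":"object","properties":{"delta_rot":{"type":"array","items":{"type":"number","minimum":-1,"maximum":1}},"travel":{"type":"array","items":{"type":"number","minimum":-1,"maximum":1}},"gripper":{"type":"number"}}}},"force":{"type":"number"}},"required":["commands"]}

```bash
mkdir -p pics; ls; cat > h.py <<'E'
import numpy as np, cv2
from scipy.spatial.transform import Rotation as R
from plant import r, viewer
def att(s):
    a=np.array(s["attitude"]); return a if a.shape==(3,3) else R.from_quat(a).as_matrix()
def cloud(s):
    z=s["z_map"]; v,u=np.mgrid[:z.shape[0],:z.shape[1]]
    p=np.stack([(u-s["cx"])/s["fx"]*z,-(v-s["cy"])/s["fy"]*z,-z],-1)
    w=p@att(s).T+np.array(s["origin"]); w[z<=0]=np.nan; return w
def save(s,n): cv2.imwrite("pics/"+n,s["color"][...,::-1])
def totool(d):
    return R.from_quat(r.get_state()["eef_rot"]).inv().apply(d)/0.15
E
python3 - <<'E'
from h import *
print(r.get_state())
ims=[]
for n in("side","top"):
    s=viewer.snapshot(n); w=cloud(s); ims.append(s["color"])
    print(n,{k:v for k,v in s.items() if k not in("color","z_map")})
    for l in("cabinet","drawer","drawer_pull","varnish_jar","sanding_block","rosin_cake"):
        for o in viewer.outline_of(n,l)[:1]:
            p=w[o["pixels"]]; print(l,round(o["conf"],2),o["at"],np.round(np.nanmin(p,0),3),np.round(np.nanmax(p,0),3),np.round(np.nanmedian(p,0),3))
    for o in viewer.pinpoint(n,"drawer_pull")[:2]:
        c,q=np.round(o["at"]).astype(int); print("pull",o["conf"],o["at"],w[q,c])
    save(s,n+"0.png")
E
```

```text
pics
{'clock': 0.0, 'q': array([ 1.2618    ,  0.68996954, -0.19454169,  1.5663418 ,  0.15729379,
        0.90249031, -0.21511482]), 'qd': array([-0.0010225 ,  0.00025986, -0.00026462, -0.000751  ,  0.00098196,
        0.00036808, -0.00080324]), 'joint_torque': array([ 2.48292572e-04, -5.27567589e+01, -1.26666203e+00, -1.53431529e+01,
       -5.24933171e-02,  6.53583440e-03,  2.04391658e-04]), 'tool_pos': array([ 0.20983386, -0.58805424,  0.23792034]), 'eef_rot': array([ 9.85339446e-01,  1.70602903e-01, -2.08829687e-04, -8.83854089e-04]), 'contact_force': array([0.53903047, 0.38185388, 0.21985584]), 'moment': array([-0.01127363,  0.00052987, -0.02724727]), 'opening': 1.000576556229472}
side {'fx': 458.93584616405894, 'fy': 458.93584616405894, 'cx': 256.3060556934187, 'cy': 193.50979379972577, 'origin': array([ 0.5073351 , -1.38818655,  1.02859075]), 'attitude': array([ 0.44315991, -0.02052716, -0.02047427,  0.89597362])}
cabinet 0.57 [289.7, 211.6] [ 0.562 -0.382 -0.006] [ 0.821 -0.016  0.121] [ 0.689 -0.288  0.111]
drawer 0.52 [253.9, 203.6] [ 0.559 -0.245 -0.   ] [ 0.606 -0.122  0.0
[... 577 characters left out ...]
8859,  0.02676371,  0.71282777, -0.70015165])}
cabinet 0.72 [268.8, 154.6] [ 0.559 -0.383 -0.007] [ 0.821 -0.029  0.121] [ 0.692 -0.205  0.113]
drawer 0.7 [264.1, 195.8] [ 0.559 -0.244 -0.003] [ 0.622 -0.123  0.092] [ 0.576 -0.184  0.083]
drawer_pull 0.54 [265.7, 187.1] [ 0.559 -0.289 -0.003] [ 0.636 -0.046  0.113] [ 0.593 -0.181  0.082]
varnish_jar 0.63 [373.9, 184.2] [ 0.577 -0.524  0.009] [ 0.639 -0.465  0.081] [ 0.606 -0.488  0.074]
sanding_block 0.98 [147.5, 248.2] [ 0.408  0.111 -0.552] [0.469 0.319 0.035] [0.439 0.157 0.028]
rosin_cake 0.62 [238.0, 131.2] [ 0.734 -0.143  0.109] [ 0.777 -0.1    0.134] [ 0.754 -0.122  0.128]
pull 0.75 [265.3, 197.7] [ 0.58193837 -0.18114189  0.00081773]
```

```bash
python3 - <<'E'
from h import *
for n in("side","top"):
    s=viewer.snapshot(n); w=cloud(s)
    o=viewer.outline_of(n,"cabinet")[0]["pixels"]
    m=(w[...,2]>.106)&(w[...,2]<.121)&(w[...,0]>.55)&(w[...,0]<.86)&(w[...,1]>-.42)&(w[...,1]<.03)
    c,sz,a=cv2.minAreaRect(w[m][:,:2].astype(np.float32)); print(n,"top rect",c,sz,a,np.median(w[m][:,2]))
    m=(w[...,2]>.072)&(w[...,2]<.093)&(w[...,0]>.54)&(w[...,0]<.61)&(w[...,1]>-.26)&(w[...,1]<-.1)
    c,sz,a=cv2.minAreaRect(w[m][:,:2].astype(np.float32)); print("bar",c,sz,a,np.median(w[m],0),m.sum())
E
```

```text
side top rect (0.7122281193733215, -0.16333067417144775) (0.4233251214027405, 0.21438677608966827) 75.47222900390625 0.11242227492615359
bar (0.5833734273910522, -0.18463070690631866) (0.10947620123624802, 0.03794201835989952) 80.96917724609375 [ 0.57442982 -0.18904502  0.08330722] 112
top top rect (0.7225751876831055, -0.16236615180969238) (0.40746521949768066, 0.21989132463932037) 79.7732162475586 0.1127911388443873
bar (0.5824570059776306, -0.18434447050094604) (0.11426512151956558, 0.042724210768938065) 85.54703521728516 [ 0.57370074 -0.18374035  0.0838967 ] 209
```

View pics/top0.png

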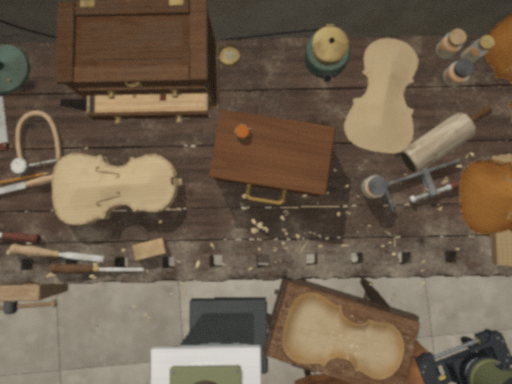

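View pics/side0.png

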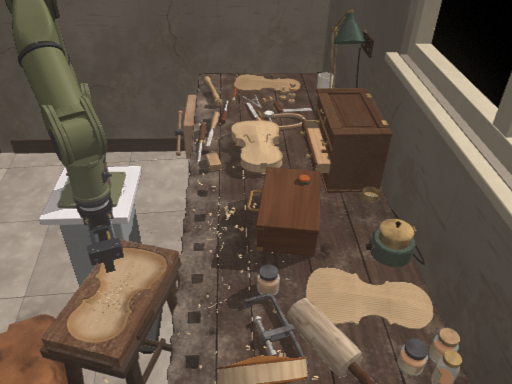

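```bash
python3 - <<'E'
from h import *
for n in("side","top"):
    s=viewer.snapshot(n); w=cloud(s)
    m=((w[...,2]>.106)&(w[...,2]<.119)).astype(np.uint8)
    m=cv2.morphologyEx(m,cv2.MORPH_OPEN,np.ones((5,5)))
    nn,l,st,c=cv2.connectedComponentsWithStats(m)
    o=viewer.outline_of(n,"cabinet")[0]["pixels"]
    i=1+np.argmax([(o&(l==k)).sum() for k in range(1,nn)]); p=w[l==i][:,:2].astype(np.float32)
    c,sz,a=cv2.minAreaRect(p); print(n,"rect",c,sz,a,len(p))
    # front edge fit from this: per-y-bin min x
    e=[]
    for y in np.arange(-.34,-.04,.01):
        q=p[abs(p[:,1]-y)<.005]
        if len(q)>5: e.append((y,q[:,0].min(),q[:,0].max()))
    e=np.array(e); print(np.polyfit(e[:,0],e[:,1],1),np.polyfit(e[:,0],e[:,2],1),e[[0,-1]])
    m=(w[...,2]>.075)&(w[...,2]<.093)&(w[...,0]>.54)&(w[...,0]<.60)&(w[...,1]>-.26)&(w[...,1]<-.1)
    b=w[m]; k=np.polyfit(b[:,1],b[:,0],1)
    for _ in range(4):
        d=b[:,0]-np.polyval(k,b[:,1]); g=abs(d)<.008; k=np.polyfit(b[g,1],b[g,0],1)
    print("bar",k,g.sum(),b[g].min(0),b[g].max(0), b[g].mean(0))
E
```

```text
side rect (0.7017431259155273, -0.2031802088022232) (0.3318835496902466, 0.1918431669473648) 79.9487533569336 3461
[0.17272518 0.64117581] [0.10612601 0.81617259] [[-0.34        0.58386374  0.774468  ]
 [-0.04        0.63325042  0.7476902 ]]
bar [0.14346462 0.59688839] 67 [ 0.55855329 -0.23525554  0.07800899] [ 0.58279997 -0.13097638  0.08865399] [ 0.56971923 -0.18937885  0.08281875]
top rect (0.7013900876045227, -0.20204731822013855) (0.3220941722393036, 0.1925848424434662) 79.78775787353516 7807
[0.17827867 0.64040337] [0.08212394 0.80972861] [[-0.34        0.58184493  0.77325487]
 [-0.04        0.63380247  0.72755623]]
bar [0.15324659 0.59740833] 137 [ 0.55867123 -0.23371008  0.07753458] [ 0.58250169 -0.12844495  0.08938602] [ 0.56959701 -0.18148083  0.08381853]
```

The top view shows the cabinet at pixels (211..333, 112..193) with the pull at (265,198), the rosin at (243,131) and the block at (148,248). The side view agrees. Cabinet yaw is about -10.1°, and the pull is at about (0.570, -0.180, 0.080), matching in both cameras and with the given geometry.

Request:
{"name": "play_rows", "arguments": {"commands": [{"delta_rot":[0,0,-0.06],"travel":[0.3,-0.15,0],"gripper":-0.36},{"delta_rot":[0,0,-0.12],"travel":[0.6,-0.3,0],"gripper":-0.36},{"delta_rot":[0,0,-0.18],"travel":[0.9,-0.45,0],"gripper":-0.36},{"delta_rot":[0,0,-0.24],"travel":[1,-0.5,0],"gripper":-0.36},{"delta_rot":[0,0,-0.29],"travel":[1,-0.5,0],"gripper":-0.36},{"delta_rot":[0,0,-0.335],"travel":[1,-0.5,0],"gripper":-0.36},{"delta_rot":[0,0,-0.335],"travel":[1,-0.5,0],"gripper":-0.36},{"delta_rot":[0,0,-0.335],"travel":[1,-0.5,0],"gripper":-0.36}], "force": 40}}

```text
clock: 2.2
tool_pos: [0.3261, -0.4677, 0.2388]
eef_rot: [0.767, 0.641, -0.0, 0.0]
contact_force: [0.2, 0.0, -0.0]
opening: 0.321
```

```bash
python3 - <<'E'
from h import *
s=r.get_state(); print(s["tool_pos"],R.from_quat(s["eef_rot"]).as_matrix().round(4),s["q"],s["opening"])
print(totool(np.array([.5705,-.180,.20])-s["tool_pos"]))
E
```

```text
[ 0.32609281 -0.46773021  0.23876545] [[ 1.773e-01  9.842e-01  1.000e-04]
 [ 9.842e-01 -1.773e-01 -2.000e-04]
 [-2.000e-04  1.000e-04 -1.000e+00]] [ 1.16720104  0.64698494 -0.48580348  1.72572892  0.37946096  0.8633208
  0.33672408] 0.32114969236142676
[2.17669478 1.26352324 0.25822114]
```

Request:
{"name": "play_rows", "arguments": {"commands": [{"delta_rot":[0,0,0],"travel":[0.35,0.2,0],"gripper":-0.36},{"delta_rot":[0,0,0],"travel":[0.7,0.4,0],"gripper":-0.36},{"delta_rot":[0,0,0],"travel":[1,0.6,0],"gripper":-0.36}]}}

```text
clock: 2.58
tool_pos: [0.4422, -0.3339, 0.239]
eef_rot: [0.767, 0.642, 0.0, 0.0]
contact_force: [0.8, -0.0, 0.2]
opening: 0.318
```

Request:
{"name": "play_rows", "arguments": {"commands": [{"delta_rot":[0,0,0],"travel":[0.35,0.2,0],"gripper":-0.36},{"delta_rot":[0,0,0],"travel":[0.7,0.4,0],"gripper":-0.36},{"delta_rot":[0,0,0],"travel":[1,0.6,0.1],"gripper":-0.36}]}}

```text
clock: 2.95
tool_pos: [0.558, -0.2017, 0.2248]
eef_rot: [0.767, 0.642, 0.001, 0.001]
contact_force: [0.3, -1.4, 0.9]
opening: 0.321
```

Request:
{"name": "play_rows", "arguments": {"commands": [{"delta_rot":[0,0,0],"travel":[0.18,0.06,0.16],"gripper":-0.36},{"delta_rot":[0,0,0],"travel":[0.18,0.06,0.16],"gripper":-0.36},{"delta_rot":[0,0,0],"travel":[0.18,0.06,0.16],"gripper":-0.36},{"delta_rot":[0,0,0],"travel":[0.18,0.06,0.16],"gripper":-0.36}]}}

```text
clock: 3.45
tool_pos: [0.569, -0.1809, 0.2006]
eef_rot: [0.767, 0.641, -0.0, 0.001]
contact_force: [0.4, -0.3, 0.6]
opening: 0.316
```

```bash
python3 - <<'E'
from h import *
s=r.get_state(); print(s["tool_pos"],s["q"],s["opening"])
print(totool(np.array([.570,-.180,.068])-s["tool_pos"]))
s=viewer.snapshot("side"); save(s,"side1.png")
cv2.imwrite("pics/side1c.png",cv2.resize(s["color"][120:280,180:380,::-1],None,fx=4,fy=4)[:600])
E
```

```text
[ 0.56897225 -0.18089414  0.20056986] [ 0.46946206  0.72085948 -0.42140033  1.68681956  0.38217785  0.81528421
 -0.30300242] 0.3162525869361479
[0.00842417 0.00468378 0.88379318]
```

View pics/side1c.png

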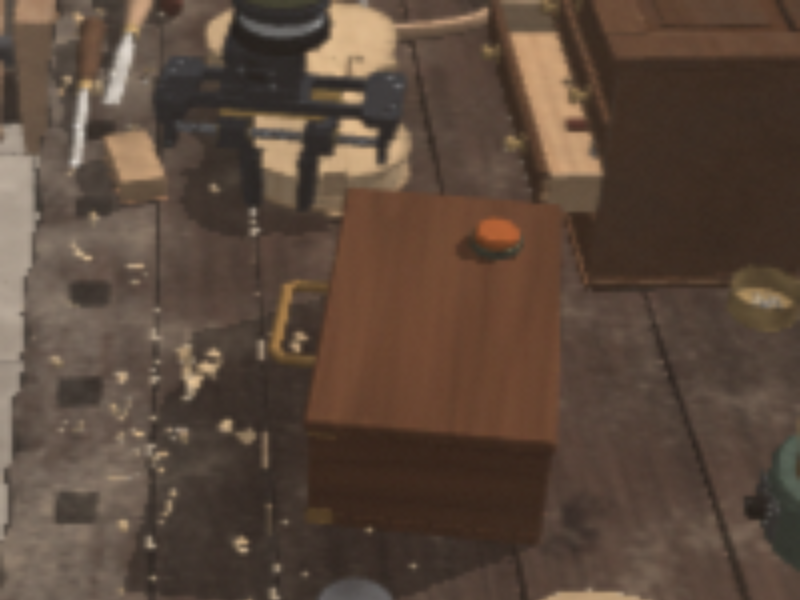

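The crop shows the fingers above the pull (bar near crop (280,320)), and the gripper is aligned with the cabinet. I'll go down with a force check.

Request:
{"name": "play_rows", "arguments": {"commands": [{"delta_rot":[0,0,0],"travel":[0.01,0.005,0.2],"gripper":-0.36},{"delta_rot":[0,0,0],"travel":[0.01,0.005,0.4],"gripper":-0.36},{"delta_rot":[0,0,0],"travel":[0.01,0.005,0.55],"gripper":-0.36},{"delta_rot":[0,0,0],"travel":[0.01,0.005,0.65],"gripper":-0.36},{"delta_rot":[0,0,0],"travel":[0.01,0.005,0.72],"gripper":-0.36},{"delta_rot":[0,0,0],"travel":[0.01,0.005,0.78],"gripper":-0.36}]}}

```text
clock: 4.25
tool_pos: [0.5708, -0.1776, 0.0827]
eef_rot: [0.767, 0.642, 0.0, 0.0]
contact_force: [0.2, 0.5, -0.0]
opening: 0.317
```

Request:
{"name": "play_rows", "arguments": {"commands": [{"delta_rot":[0,0,0],"travel":[0,0,0.05],"gripper":-0.36},{"delta_rot":[0,0,0],"travel":[0,0,0.1],"gripper":-0.36},{"delta_rot":[0,0,0],"travel":[0,0,0.1],"gripper":-0.36}]}}

```text
clock: 4.62
tool_pos: [0.5701, -0.1772, 0.0673]
eef_rot: [0.766, 0.642, -0.0, -0.0]
contact_force: [0.2, -0.9, 0.9]
opening: 0.32
```

Request:
{"name": "play_rows", "arguments": {"commands": [{"gripper":-1,"travel":[0,0,0],"delta_rot":[0,0,0]},{"gripper":-1,"travel":[0,0,0],"delta_rot":[0,0,0]},{"gripper":-1,"travel":[0,0,0],"delta_rot":[0,0,0]},{"gripper":-1,"travel":[0,0,0],"delta_rot":[0,0,0]},{"gripper":-1,"travel":[0,0,0],"delta_rot":[0,0,0]}], "force": 25}}

```text
clock: 5.25
tool_pos: [0.5709, -0.1773, 0.0681]
eef_rot: [0.766, 0.642, 0.0, 0.0]
contact_force: [0.5, -0.1, 1.6]
opening: 0.107
```

Request:
{"name": "play_rows", "arguments": {"commands": [{"gripper":-1,"travel":[0,-0.03,0],"delta_rot":[0,0,0]},{"gripper":-1,"travel":[0,-0.09,0],"delta_rot":[0,0,0]},{"gripper":-1,"travel":[0,-0.18,0],"delta_rot":[0,0,0]},{"gripper":-1,"travel":[0,-0.28,0],"delta_rot":[0,0,0]},{"gripper":-1,"travel":[0,-0.38,0],"delta_rot":[0,0,0]},{"gripper":-1,"travel":[0,-0.48,0],"delta_rot":[0,0,0]},{"gripper":-1,"travel":[0,-0.58,0],"delta_rot":[0,0,0]},{"gripper":-1,"travel":[0,-0.68,0],"delta_rot":[0,0,0]},{"gripper":-1,"travel":[0,-0.77,0],"delta_rot":[0,0,0]},{"gripper":-1,"travel":[0,-0.84,0],"delta_rot":[0,0,0]},{"gripper":-1,"travel":[0,-0.89,0],"delta_rot":[0,0,0]},{"gripper":-1,"travel":[0,-0.92,0],"delta_rot":[0,0,0]}]}}

```text
clock: 6.75
tool_pos: [0.4343, -0.1529, 0.068]
eef_rot: [0.766, 0.642, 0.0, 0.0]
contact_force: [3.5, -0.7, 5.2]
opening: 0.101
```

Request:
{"name": "play_rows", "arguments": {"commands": [{"gripper":-1,"travel":[0,-0.02,0],"delta_rot":[0,0,0]},{"gripper":-1,"travel":[0,-0.04,0],"delta_rot":[0,0,0]},{"gripper":-1,"travel":[0,-0.06,0],"delta_rot":[0,0,0]},{"gripper":-1,"travel":[0,-0.08,0],"delta_rot":[0,0,0]},{"gripper":-1,"travel":[0,-0.08,0],"delta_rot":[0,0,0]},{"gripper":-1,"travel":[0,-0.08,0],"delta_rot":[0,0,0]}]}}

```text
clock: 7.5
tool_pos: [0.4277, -0.1517, 0.068]
eef_rot: [0.766, 0.642, 0.003, 0.003]
contact_force: [9.6, -2.1, 0.1]
opening: 0.102
```

The stop is reached: 145.5 mm of travel, with the pull force rising to 10 N. I'll release, rise and look.

Request:
{"name": "play_rows", "arguments": {"commands": [{"gripper":-0.36,"travel":[0,0.015,0],"delta_rot":[0,0,0]},{"gripper":-0.36,"travel":[0,0.02,0],"delta_rot":[0,0,0]},{"gripper":-0.36,"travel":[0,0.02,0],"delta_rot":[0,0,0]},{"gripper":-0.36,"travel":[0,0.02,-0.15],"delta_rot":[0,0,0]},{"gripper":-0.36,"travel":[0,0.02,-0.4],"delta_rot":[0,0,0]},{"gripper":-0.36,"travel":[0,0.02,-0.7],"delta_rot":[0,0,0]},{"gripper":-0.36,"travel":[0,0.02,-1],"delta_rot":[0,0,0]},{"gripper":-0.36,"travel":[0,0.02,-1],"delta_rot":[0,0,0]}]}}

```text
clock: 8.5
tool_pos: [0.4266, -0.152, 0.22]
eef_rot: [0.767, 0.642, 0.001, 0.002]
contact_force: [-0.4, -0.0, -0.8]
opening: 0.316
```

```bash
python3 - <<'E'
from h import *
th=[]
s=viewer.snapshot("side"); w=cloud(s); save(s,"side2.png")
ims=s["color"][110:290,170:360]
t=viewer.snapshot("top"); wt=cloud(t); save(t,"top2.png")
cv2.imwrite("pics/side2c.png",cv2.resize(ims[...,::-1],None,fx=3,fy=3))
cv2.imwrite("pics/top2c.png",cv2.resize(t["color"][90:270,170:360,::-1],None,fx=3,fy=3))
for n,ww in(("side",w),("top",wt)):
    for l in("tray_handle","drawer_pull"):
        for o in viewer.pinpoint(n,l)[:2]:
            c,q=np.round(o["at"]).astype(int); print(n,l,round(o["conf"],2),o["at"],ww[q,c])
    for l in("finger_plane_1","bridge_blank_1","peg_1"):
        for o in viewer.outline_of(n,l)[:4]:
            print(n,l,round(o["conf"],2),o["at"],o["pixels"].sum(),np.nanmedian(ww[o["pixels"]],0).round(3))
E
```

```text
side tray_handle 0.63 [237.8, 199.6] [ 0.52975195 -0.20015506  0.09500332]
side drawer_pull 0.83 [208.1, 195.8] [ 0.42930623 -0.15250507  0.07725288]
side finger_plane_1 0.7 [223.5, 219.1] 1487 [ 0.488 -0.262  0.058]
side bridge_blank_1 0.45 [247.2, 209.1] 70 [ 0.567 -0.181  0.033]
side bridge_blank_1 0.39 [236.9, 195.5] 47 [ 0.525 -0.087  0.035]
top tray_handle 0.77 [260.3, 210.4] [ 0.54256079 -0.16677949  0.09406456]
top tray_handle 0.62 [373.6, 185.2] [ 0.60806629 -0.4884157   0.07136435]
top finger_plane_1 0.75 [265.6, 189.7] 1504 [ 0.55  -0.173  0.065]
top finger_plane_1 0.69 [287.6, 227.2] 170 [ 0.497 -0.247  0.038]
top finger_plane_1 0.42 [238.5, 199.4] 81 [ 0.58  -0.1    0.039]
top finger_plane_1 0.27 [239.3, 130.3] 201 [ 0.756 -0.122  0.128]
top bridge_blank_1 0.55 [264.3, 201.4] 101 [ 0.565 -0.184  0.035]
top peg_1 0.61 [298.6, 208.5] 68 [ 0.549 -0.276  0.036]
```

View pics/top2c.png

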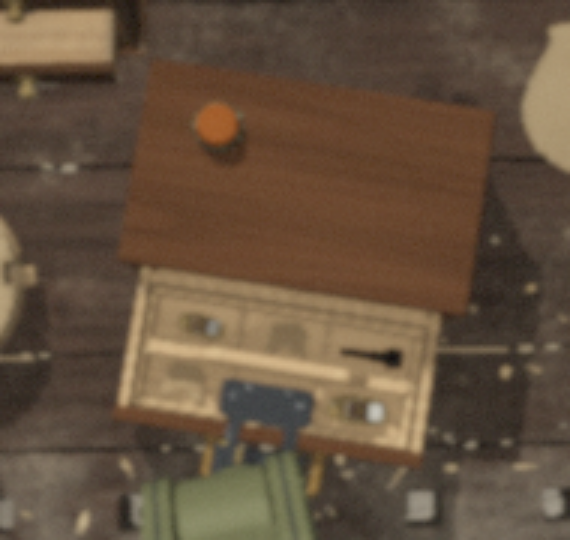

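View pics/side2c.png

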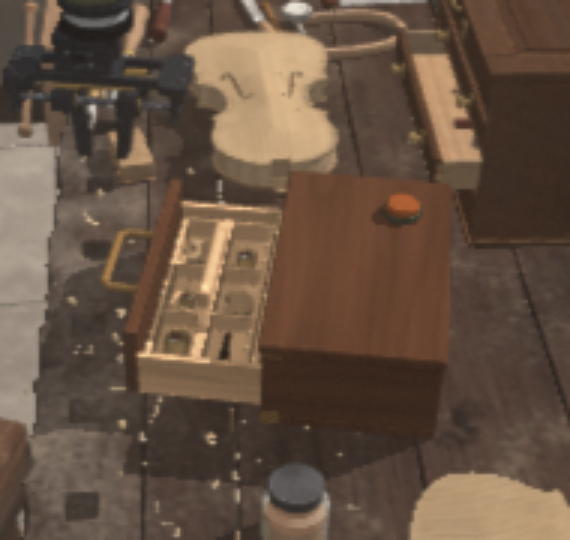

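The drawer is open. In the top crop the planes are at front-right (365,410), back-left (205,325) and front-middle (the last seen in the side view). The peg is back-right, and the bridges are back-middle and front-left. Next I'll measure the rail and the plane heights.

```bash
python3 - <<'E'
from h import *
yaw=np.deg2rad(-10.1); ex=np.array([np.cos(yaw),np.sin(yaw)]); ey=np.array([-ex[1],ex[0]])
O=np.array([.7034,-.203]); H=O-.167*ex; print("H0",H)
for n in("side","top"):
    s=viewer.snapshot(n); w=cloud(s).reshape(-1,3); w=w[~np.isnan(w[:,0])]
    d=w[:,:2]-H; x=d@ex; y=d@ey; z=w[:,2]
    m=(abs(x)<.025)&(abs(y)<.08)&(z>.085)&(z<.102)
    k=np.polyfit(y[m],x[m],1); print(n,"rail n",m.sum(),"x",np.percentile(x[m],[3,50,97]).round(4),"y",np.percentile(y[m],[1,50,99]).round(4),"z",np.median(z[m]).round(4),"slope",k)
    for nm,a,b in(("FR",-.028,-.084),("FM",-.028,0),("FL",-.028,.084),("BR",.028,-.084),("BM",.028,0),("BL",.028,.084)):
        q=(abs(x-a)<.022)&(abs(y-b)<.038); print(nm,q.sum(),"z pct",np.percentile(z[q],[5,50,80,95]).round(4), "n>40mm",(z[q]>.038).sum(),"n>47",(z[q]>.0475).sum()) if q.sum()>5 else 0
        g=q&(z>.036)&(abs(x-a)<.019)
        if g.sum()>3: print("    ext x",np.percentile(x[g]-a,[3,97]).round(3),"y",np.percentile(y[g],[3,97]).round(3), g.sum())
E
```

```text
H0 [ 0.53898797 -0.17371376]
side rail n 115 x [-0.006   0.0013  0.0073] y [-0.0682 -0.0108  0.0645] z 0.0949 slope [0.01224396 0.00120649]
FR 134 z pct [0.0254 0.0326 0.0464 0.0548] n>40mm 44 n>47 23
    ext x [-0.011  0.015] y [-0.103 -0.046] 43
FM 290 z pct [0.0251 0.3067 0.3235 0.3253] n>40mm 204 n>47 190
    ext x [-0.018  0.005] y [-0.035  0.034] 179
FL 94 z pct [0.0256 0.0352 0.0398 0.0497] n>40mm 25 n>47 7
    ext x [-0.015  0.007] y [0.046 0.122] 22
BR 154 z pct [0.0213 0.0281 0.0378 0.0521] n>40mm 31 n>47 17
    ext x [-0.017  0.017] y [-0.1   -0.046] 23
BM 157 z pct [0.0239 0.0341 0.0445 0.0899] n>40mm 41 n>47 27
    ext x [-0.015  0.017] y [-0.037  0.038] 32
BL 133 z pct [0.0235 0.031  0.0454 0.0618] n>40mm 42 n>47 22
    ext x [-0.013  0.01 ] y [0.047 0.122] 26
top rail n 248 x [-0.0069 -0.0005  0.006 ] y [-0.064   0.0014  0.0677] z 0.0958 slope [ 0.00600348 -0.00053458]
FR 410 z pct [0.024  0.0295 0.0442 0.0552] n>40mm 100 n>47 60
    ext x [-0.013  0.011] y [-0.101 -0.057] 98
FM 510 z pct [0.0257 0.3239 0.3255 0.3268] n>40mm 408 n>47 406
    ext x [-0.018  0.004] y [-0.03   0.035] 350
FL 363 z pct [0.0234 0.0286 0.0353 0.0387] n>40mm 26 n>47 7
    ext x [-0.013  0.016] y [0.062 0.108] 55
BR 400 z pct [0.0232 0.028  0.0338 0.0397] n>40mm 33 n>47 10
    ext x [-0.01   0.004] y [-0.114 -0.059] 33
BM 384 z pct [0.0232 0.0289 0.0355 0.0387] n>40mm 27 n>47 12
    ext x [-0.014  0.015] y [-0.02   0.013] 48
BL 366 z pct [0.0234 0.0279 0.0338 0.0471] n>40mm 53 n>47 16
    ext x [-0.01   0.011] y [0.046 0.094] 55
```

The rail is confirmed in both cameras: centre (0.539, -0.174), top 0.096, within about 1 mm of the given geometry. The largest plane is front-right, so I'll grip at tray y ≈ -15 mm.

Request:
{"name": "play_rows", "arguments": {"commands": [{"gripper":-0.09,"travel":[-0.03,0.2,0],"delta_rot":[0,0,0]},{"gripper":-0.09,"travel":[-0.07,0.45,0],"delta_rot":[0,0,0]},{"gripper":-0.09,"travel":[-0.11,0.7,0],"delta_rot":[0,0,0]},{"gripper":-0.09,"travel":[-0.11,0.765,0.1],"delta_rot":[0,0,0]},{"gripper":-0.09,"travel":[-0.11,0.765,0.3],"delta_rot":[0,0,0]},{"gripper":-0.09,"travel":[-0.11,0.765,0.5],"delta_rot":[0,0,0]},{"gripper":-0.09,"travel":[-0.11,0.765,0.6],"delta_rot":[0,0,0]},{"gripper":-0.09,"travel":[-0.11,0.765,0.6],"delta_rot":[0,0,0]}]}}

```text
clock: 10.2
tool_pos: [0.5344, -0.1874, 0.1267]
eef_rot: [0.766, 0.643, -0.001, -0.001]
contact_force: [-0.3, 0.0, 0.7]
opening: 0.455
```

```bash
python3 - <<'E'
from h import *
s=r.get_state(); print(s["tool_pos"],s["q"],s["contact_force"])
print(totool(np.array([.5364,-.1885,.066])-s["tool_pos"]), R.from_quat(s["eef_rot"]).as_matrix()[:,1:].round(4))
E
```

```text
[ 0.53444059 -0.18741737  0.12672381] [ 0.47755361  0.79164044 -0.37991429  1.83334692  0.47766898  0.61120366
 -0.37282617] [-0.28417106  0.01539898  0.74967974]
[-0.00488721  0.01531729  0.40478121] [[ 9.847e-01 -2.900e-03]
 [-1.742e-01  6.000e-04]
 [-3.000e-03 -1.000e+00]]
```

Request:
{"name": "play_rows", "arguments": {"commands": [{"gripper":-0.09,"travel":[0,0.012,0.1],"delta_rot":[0,0,0]},{"gripper":-0.09,"travel":[0,0.012,0.2],"delta_rot":[0,0,0]},{"gripper":-0.09,"travel":[0,0.012,0.3],"delta_rot":[0,0,0]},{"gripper":-0.09,"travel":[0,0.012,0.36],"delta_rot":[0,0,0]},{"gripper":-0.09,"travel":[0,0.012,0.4],"delta_rot":[0,0,0]},{"gripper":-0.09,"travel":[0,0.012,0.4],"delta_rot":[0,0,0]},{"gripper":-0.09,"travel":[0,0.012,0.4],"delta_rot":[0,0,0]}]}}

```text
clock: 11.08
tool_pos: [0.5378, -0.1883, 0.0681]
eef_rot: [0.766, 0.642, 0.0, 0.0]
contact_force: [0.7, -0.1, -0.5]
opening: 0.456
```

```bash
python3 - <<'E'
from h import *
t=viewer.snapshot("side")
cv2.imwrite("pics/side3c.png",cv2.resize(t["color"][110:270,170:360,::-1],None,fx=4,fy=4)[:600,:760])
s=r.get_state(); print(s["tool_pos"],s["contact_force"],s["moment"],R.from_quat(s["eef_rot"]).as_matrix()[:,2])
E
```

```text
[ 0.53785344 -0.18829146  0.06813542] [ 0.72515722  0.24522017 -0.59254042] [ 0.00576938 -0.06315742 -0.01310042] [ 8.84148248e-04 -2.41355965e-04 -9.99999580e-01]
```

View pics/side3c.png

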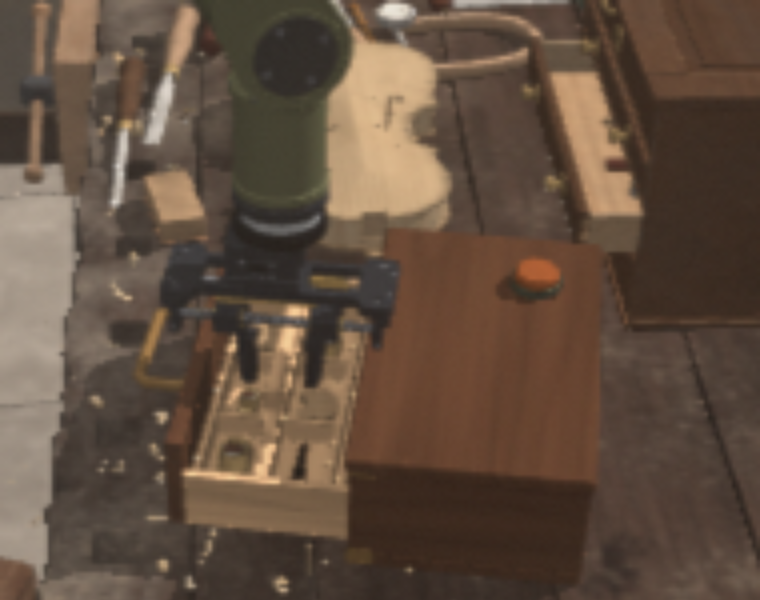

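The fingers straddle the rail (crop (250..315, 360)). The front-right plane is visible at (235,455) and the front-middle one at (255,405). I'll close now.

Request:
{"name": "play_rows", "arguments": {"commands": [{"gripper":-1,"travel":[0,0,0],"delta_rot":[0,0,0]},{"gripper":-1,"travel":[0,0,0],"delta_rot":[0,0,0]},{"gripper":-1,"travel":[0,0,0],"delta_rot":[0,0,0]},{"gripper":-1,"travel":[0,0,0],"delta_rot":[0,0,0]},{"gripper":-1,"travel":[0,0,0],"delta_rot":[0,0,0]},{"gripper":-1,"travel":[0,0,0],"delta_rot":[0,0,0]}], "force": 58}}

```text
clock: 11.88
tool_pos: [0.5377, -0.1883, 0.0678]
eef_rot: [0.766, 0.642, 0.0, 0.0]
contact_force: [-0.1, 0.3, 1.7]
opening: 0.153
```

Request:
{"name": "play_rows", "arguments": {"commands": [{"gripper":-1,"travel":[0,0,-0.01],"delta_rot":[0,0,0]},{"gripper":-1,"travel":[0,0,-0.02],"delta_rot":[0,0,0]},{"gripper":-1,"travel":[0,0,-0.035],"delta_rot":[0,0,0]},{"gripper":-1,"travel":[0,0,-0.05],"delta_rot":[0,0,0]},{"gripper":-1,"travel":[0,0,-0.05],"delta_rot":[0,0,0]},{"gripper":-1,"travel":[0,0,-0.05],"delta_rot":[0,0,0]}]}}

```text
clock: 12.62
tool_pos: [0.5375, -0.1882, 0.0752]
eef_rot: [0.766, 0.642, -0.0, 0.0]
contact_force: [0.2, -0.3, -6.5]
opening: 0.148
```

```bash
cat >> h.py <<'E'
def chk():
    s=r.get_state(); T=R.from_quat(s["eef_rot"]).as_matrix()
    print(s["clock"],s["tool_pos"].round(4),s["contact_force"].round(2),"moment w",s["moment"].round(3),"tool",(T.T@s["moment"]).round(3),s["opening"])
def tilt(n):
    # rail plane/rim planes: fit line z along rail
    s=viewer.snapshot(n); w=cloud(s).reshape(-1,3); return s,w[~np.isnan(w[:,0])]
E
python3 - <<'E'
from h import *
for i in range(3): chk(); viewer.snapshot("side")
E
```

```text
12.625 [ 0.5375 -0.1882  0.0752] [ 0.2  -0.28 -6.55] moment w [ 0.002 -0.087  0.004] tool [-0.085  0.018 -0.004] 0.14842290703085856
12.675 [ 0.5374 -0.1882  0.0752] [-0.1   0.17 -5.61] moment w [-0.009 -0.084  0.014] tool [-0.084  0.005 -0.014] 0.14880794410832418
12.725 [ 0.5375 -0.1882  0.0752] [ 0.21 -0.55 -6.  ] moment w [-0.066 -0.081  0.005] tool [-0.091 -0.051 -0.005] 0.15185890760068188
```

Full weight (about 6.1 N) with almost no moment about the jaw axis, so the grip is under the centre of mass. I'll raise it part way and check the level.

Request:
{"name": "play_rows", "arguments": {"commands": [{"gripper":-1,"travel":[0,0,-0.02],"delta_rot":[0,0,0]},{"gripper":-1,"travel":[0,0,-0.05],"delta_rot":[0,0,0]},{"gripper":-1,"travel":[0,0,-0.09],"delta_rot":[0,0,0]},{"gripper":-1,"travel":[0,0,-0.13],"delta_rot":[0,0,0]},{"gripper":-1,"travel":[0,0,-0.17],"delta_rot":[0,0,0]},{"gripper":-1,"travel":[0,0,-0.19],"delta_rot":[0,0,0]},{"gripper":-1,"travel":[0,0,-0.2],"delta_rot":[0,0,0]},{"gripper":-1,"travel":[0,0,-0.2],"delta_rot":[0,0,0]}]}}

```text
clock: 13.78
tool_pos: [0.5375, -0.1882, 0.1052]
eef_rot: [0.766, 0.642, -0.0, 0.0]
contact_force: [0.0, -0.1, -5.7]
opening: 0.155
```

```bash
cat > lv.py <<'E'
from h import *
import sys
chk(); st=r.get_state(); H=st["tool_pos"][:2]; zb=st["tool_pos"][2]-.068+.0215
yaw=np.deg2rad(-10.3); ex=np.array([np.cos(yaw),np.sin(yaw)]); ey=np.array([-ex[1],ex[0]]); H=H+.015*ey
for n in("side","top"):
    s=viewer.snapshot(n); save(s,n+sys.argv[1]+".png"); w=cloud(s).reshape(-1,3); w=w[~np.isnan(w[:,0])]
    d=w[:,:2]-H; x=d@ex; y=d@ey; z=w[:,2]-zb
    g=(abs(x)<.056)&(abs(y)<.131)&(z>.024)&(z<.034)&((abs(x)>.050)|(abs(y)>.125))
    A=np.c_[x[g],y[g],np.ones(g.sum())]; print(n,"rim plane dz/dx,dz/dy,z",np.linalg.lstsq(A,z[g],rcond=None)[0].round(4),g.sum())
    m=(abs(x)<.009)&(abs(y)<.066)&(z>.066)&(z<.084); k=np.polyfit(y[m],z[m],1); print(" rail dz/dy",k.round(4),m.sum(),np.ptp(y[m]))
E
python3 lv.py 4
```

```text
13.775 [ 0.5375 -0.1882  0.1052] [ 0.02 -0.11 -5.7 ] moment w [-0.077 -0.044 -0.054] tool [-0.056 -0.068  0.054] 0.15519082831146105
side rim plane dz/dx,dz/dy,z [ 0.0013 -0.0004  0.0285] 189
 rail dz/dy [0.0295 0.0739] 82 0.11847803593966985
top rim plane dz/dx,dz/dy,z [-0.0004 -0.0011  0.0297] 258
 rail dz/dy [0.0004 0.0745] 37 0.01782604832390077
```

The tray is level (rim slope under 0.1°). I'll lift another 105 mm, smoothly.

Request:
{"name": "play_rows", "arguments": {"commands": [{"gripper":-1,"travel":[0,0,-0.02],"delta_rot":[0,0,0]},{"gripper":-1,"travel":[0,0,-0.06],"delta_rot":[0,0,0]},{"gripper":-1,"travel":[0,0,-0.12],"delta_rot":[0,0,0]},{"gripper":-1,"travel":[0,0,-0.2],"delta_rot":[0,0,0]},{"gripper":-1,"travel":[0,0,-0.28],"delta_rot":[0,0,0]},{"gripper":-1,"travel":[0,0,-0.36],"delta_rot":[0,0,0]},{"gripper":-1,"travel":[0,0,-0.44],"delta_rot":[0,0,0]},{"gripper":-1,"travel":[0,0,-0.52],"delta_rot":[0,0,0]},{"gripper":-1,"travel":[0,0,-0.6],"delta_rot":[0,0,0]},{"gripper":-1,"travel":[0,0,-0.66],"delta_rot":[0,0,0]},{"gripper":-1,"travel":[0,0,-0.69],"delta_rot":[0,0,0]},{"gripper":-1,"travel":[0,0,-0.7],"delta_rot":[0,0,0]}]}}

```text
clock: 15.38
tool_pos: [0.5375, -0.1882, 0.2104]
eef_rot: [0.766, 0.642, -0.0, 0.0]
contact_force: [-0.3, 0.8, -6.1]
opening: 0.153
```

Request:
{"name": "play_rows", "arguments": {"commands": [{"gripper":-1,"travel":[0,0,0],"delta_rot":[0,0,0]},{"gripper":-1,"travel":[0,0,0],"delta_rot":[0,0,0]},{"gripper":-1,"travel":[0,0,0],"delta_rot":[0,0,0]},{"gripper":-1,"travel":[0,0,0],"delta_rot":[0,0,0]},{"gripper":-1,"travel":[0,0,0],"delta_rot":[0,0,0]},{"gripper":-1,"travel":[0,0,0],"delta_rot":[0,0,0]}]}}

```text
clock: 16.12
tool_pos: [0.5375, -0.1882, 0.2102]
eef_rot: [0.766, 0.642, -0.0, 0.0]
contact_force: [-0.7, -0.1, -6.2]
opening: 0.148
```

```bash
python3 lv.py 5; python3 - <<'E'
import cv2
a=cv2.imread("pics/side5.png"); cv2.imwrite("pics/side5c.png",cv2.resize(a[90:290,170:360],None,fx=3,fy=3))
E
```

```text
16.125 [ 0.5375 -0.1882  0.2102] [-0.66 -0.12 -6.22] moment w [-0.031 -0.114 -0.   ] tool [-0.118 -0.01   0.   ] 0.14751904458548534
side rim plane dz/dx,dz/dy,z [ 0.0052 -0.0012  0.0288] 218
 rail dz/dy [0.0045 0.0735] 81 0.1288505590244703
top rim plane dz/dx,dz/dy,z [ 0.0015 -0.001   0.0298] 324
 rail dz/dy [0.0005 0.0749] 39 0.016244761443409257
```

View pics/side5c.png

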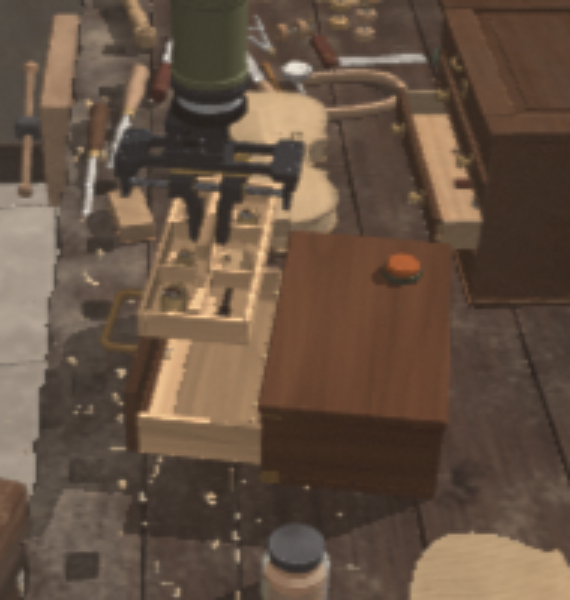

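The tray is held level above the open drawer. Planes show at (173,297), (185,258) and (247,215), the peg at (226,300) and the bridge at (233,258). Underside is at about 0.163 m. The rosin, jar and block look untouched.

```bash
python3 - <<'E'
from h import *
print(r.finish_job()); chk()
E
```

```text
the job is handed in; nothing more can be done
None
the job is handed in; nothing more can be done
```

The drawer is open to its stop, and the gripper is holding the loaded tray level above it by its hand rail. I handed the job in at about 16 s of the 50 s; it reports no verdict.

**Drawer:** it travelled 145.5 mm against the 146 mm stop, and the pull force rose to about 10 N there. I left it open.

**Tray:** I gripped the rail about 15 mm towards the heaviest plane, where the jaws felt almost no turning moment. The held weight read about 6.2 N.

**Last checks:**
- **Height:** the underside is at about 0.163 m, worked out from the gripper height. That is about 5 cm above the cabinet top.
- **Level:** the rim slopes by no more than about 0.3° in both cameras.
- **Motion:** gripper position changed by no more than 0.2 mm over the last 0.75 s.
- **Contents:** the final picture shows three planes, the peg and one bridge blank in their pockets. The second blank, at the far end of the tray, was hidden by the gripper; I last saw it in its pocket before the lift.
- **Other things:** the rosin, sanding block and jar looked untouched in the final picture. I did not measure their positions again.

No check failed. The two cameras disagreed slightly on the rail's slope along its length (0.0045 and 0.0005), but the gripper covered much of the rail in the top view.

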